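# Put the stamping set away

## Robot

A 6-joint arm with a two-finger parallel gripper is mounted at the origin on the work surface. World frame = base frame: x ahead of the robot, y to its left, z up, the work surface at z = 0. Lengths are in m, angles in rad, forces in N, time in s.
With the tool pointing down it reaches from about 0.275 to 0.875 m from the base axis. Payload 12.5 kg.
Tool frame: the origin (TCP) lies on the centre line of the jaws, within the pads' length; the fingertips stand r.finger_overhang ahead of it and the grasp point (between the pads) lies 3 mm ahead of it (r.finger_overhang is the distance from the TCP to the fingertips, in m); z points along the fingers, y is the line along which they close (so a half turn about z gives the same grasp; the last joint's range is limited). The gripper opens to 85 mm and grips with 20 to 120 N. Pads are 22 mm wide; open, the fingers measure 114 mm over their backs; the gripper's body (76 mm by 85 mm) begins 54 mm behind the grasp point. The pads swing forward as they close: fully open they stand 13 mm farther back than shut.
Start: joints at [-1.208, 0.351, 1.652, -0, 1.139, -0.085], TCP at [0.238, -0.496, 0.253] pointing down, gripper open.
Joint ranges: [-2.75, 2.75], [-0.79, 2.1], [0.01, 2.65], [-1.57, 4.71], [0.07, 3.14], [-2.87, 2.87]. Speed limits (rad/s): [2.22, 2.22, 2.79, 3.14, 3.14, 3.14].

## Interface

Orientations are given as a unit quaternion [x, y, z, w].
In Python, from cell import r, optics gives the robot as it stands. The module is installed in compiled form; this text tells all that it offers. Calls block until the motion is done:
- r.move_to(position, orientation): joint-space move of the TCP to a pose.
- r.move_linear(position, rot=None, vel=0.15): straight line of the TCP; rot=None keeps the orientation; vel is the mean speed in m/s.
- r.set_joints(angles): joint-space move.
- r.set_gripper(opening, squeeze=None): opening from 0.0 (shut) to 1.0 (fully open); squeeze is the grip in N (None keeps the last); returns when the fingers have stopped.
- r.sleep(seconds).
- r.inverse_kinematics(position, orientation): joint angles nearest the present ones, or None.
- optics.get_image(name): name is "side" or "top"; returns a dict with "pixels" (384x512x3 uint8, red, green, blue), "depth" (384x512 float32, m along the optical axis (not along the pixel's ray), 0 where there is no reading), "fx", "fy", "cx", "cy" (pixels), "D" ([k1, k2, p1, p2, k3] as OpenCV has them; the pictures are not rectified), "camera_from_world" (4x4, takes a point from world to camera coordinates). Camera axes: x right, y down, z forward; pixel columns grow to the right and rows downward; lengths in m; the calibration is good to about 2 mm. A picture is of the moment at which its call begins.
A pose or a line that the arm cannot do raises r.PlanningError and nothing moves.
- r.hand_in(): hands the job in; it is judged then, once.
Readings, each from a call of its own:
- r.current_t(): time.
- r.current_q(): joint angles.
- r.current_qvel(): joint speeds.
- r.current_effort(): joint torques, N m.
- r.current_tool_pos(): TCP position.
- r.current_ee_rot(): TCP orientation.
- r.current_contact_force(): force on the tool from outside, world axes, zero at the start.
- r.current_torque(): the same for the moment, N m.
- r.current_opening(): opening from 0.0 (shut) to 1.0 (fully open).
- r.current_finger_force(): force on a finger pad.
Only numpy, scipy, OpenCV 4.12 (cv2) and the standard library are available. Lean on these libraries where they do the work, as an engineer would, in place of code of your own. Each camera call takes 0.05 s, during which the arm holds its last target. There are 200 camera calls.

## Task

Put the stamping set away after the craft class: draw the red gate aside, slide every hand stamp that is out into the track from its open mouth, fully home and touching one another, then shut the gate completely. Stand all the paint jars upright on the white stripe of the low shelf, side by side in one straight row with no gap wider than a finger (about 15 mm); leave the twine, the cup and the bottle alone.

Things in the scene. Friction and masses are not known exactly. Their poses are not given: they have to be found in the camera images.
- stamp_a: hand stamp: a square green base plate 44 x 44 mm, 8 mm thick (edges along its x and y axes), with a square 22 x 22 mm wooden handle, sides parallel to the base's, rising from its middle to 85 mm above the underside; green cap on the handle; about 110 g. Origin: centre of the underside, z up. May be absent (None).
- stamp_b: hand stamp: a square blue base plate 44 x 44 mm, 8 mm thick (edges along its x and y axes), with a square 22 x 22 mm wooden handle, sides parallel to the base's, rising from its middle to 85 mm above the underside; blue cap on the handle; about 110 g. Origin: centre of the underside, z up. May be absent (None).
- stamp_c: hand stamp: a square yellow base plate 44 x 44 mm, 8 mm thick (edges along its x and y axes), with a square 22 x 22 mm wooden handle, sides parallel to the base's, rising from its middle to 85 mm above the underside; yellow cap on the handle; about 110 g. Origin: centre of the underside, z up. May be absent (None).
- stamp_d: hand stamp: a square red base plate 44 x 44 mm, 8 mm thick (edges along its x and y axes), with a square 22 x 22 mm wooden handle, sides parallel to the base's, rising from its middle to 85 mm above the underside; red cap on the handle; about 110 g. Origin: centre of the underside, z up. May be absent (None).
- jar_a: closed round squat paint jar, red, straight sides 54 mm in diameter up to 37 mm, then a white lid 50 mm in diameter, 50 mm tall in all, about 130 g. Origin: centre of the underside, z up. May be absent (None).
- jar_b: closed round squat paint jar, blue, straight sides 54 mm in diameter up to 37 mm, then a white lid 50 mm in diameter, 50 mm tall in all, about 130 g. Origin: centre of the underside, z up. May be absent (None).
- jar_c: closed round squat paint jar, yellow, straight sides 54 mm in diameter up to 37 mm, then a white lid 50 mm in diameter, 50 mm tall in all, about 130 g. Origin: centre of the underside, z up. May be absent (None).
- jar_d: closed round squat paint jar, green, straight sides 54 mm in diameter up to 37 mm, then a white lid 50 mm in diameter, 50 mm tall in all, about 130 g. Origin: centre of the underside, z up. May be absent (None).
- track: fixed aluminium channel on the bench: inside 205 mm long, 50 mm wide, floor 4 mm above the bench; two inward lips (underside 18, top 23 mm above the bench) leave a 32 mm slot, so a stamp's base runs under the lips, its handle up through the slot. Open only at its mouth; an orange stop shuts the other end. Origin: mouth, centre line, bench height; x from mouth to stop, z up, y to the left of x
- track_mouth (a point): centre of the open mouth, on the channel floor (4 mm above the bench); axes as the track's
- track_stop (a point): foot of the orange stop's inner face, on the channel floor, centre line, 205 mm from the mouth; axes as the track's. A stamp fully home has its origin 22 mm in front of it (x = -0.022 here), the next one 44 mm before that
- gate (a joint): red sliding gate across the mouth, in m: 0 shut, 0.060 fully aside; moves along the track's +y, stays where left, resists with 1.5 N. Its bar (8 mm thick, 5 to 20 mm above the bench, centred 11 mm outside the mouth, from 26 mm on the -y side to past the mouth on +y) leaves the mouth free only above 0.05. Its guide strip, 4 mm high, reaches 18 mm outside the mouth
- gate_grip (a point): grip point on the gate's upright red square tab, 16 x 16 mm, sides parallel to the track's axes, from 5 to 70 mm above the bench; this point lies 55 mm above the bench, on the tab's axis, and moves with the gate; axes as the track's
- shelf: fixed low wooden shelf (riser), 150 mm deep (its x) by 320 mm long (its y), top 24 mm above the bench, flat, open all round; a white stripe 16 mm wide runs along its middle. Origin: centre of its underside at bench height
- row_mid (a point): middle of the white stripe, on the shelf's top; y axis runs along the stripe, x across it away from the bench's near side
- twine: bystander: white spool of twine, 90 mm in diameter, 110 mm tall; origin at the centre of its underside
- cup: bystander: blue cup without handle, 76 mm in diameter, 85 mm tall; origin at the centre of its underside
- bottle: bystander: green corked bottle, 60 mm in diameter, 170 mm tall; origin at the centre of its underside
Things that resemble listed ones, but are neither listed nor needed, are in the scene too. What is shaped like the jar_b but black or purple is not meant. What is shaped like the stamp_a but purple is not meant.

How it is judged:
By the outcome, as a careful person would: the job done as asked, in the order asked, and still so for the second after the job is handed in, with the robot touching nothing.
Of stamp_a, stamp_b, stamp_c, stamp_d only 3 to 4 are there at a start; the rules pass over those that are not, and their reading is None.
Of jar_a, jar_b, jar_c, jar_d only 3 to 4 are there at a start; the rules pass over those that are not, and their reading is None.
At some moment in a run one of jar_a, jar_b, jar_c, jar_d may be knocked a few centimetres aside while the robot is not near it.
Once in a run the grip may slacken for a moment while it holds something.
It also fails if it takes over 210 s, if anything falls off the work surface, if the arm or the gripper's body presses on something with over 40 N, if the wrist force passes 120 N, or if a joint passes its speed limit or range.

## Working session

There is one attempt and no reset: what is moved stays moved. The work goes in short steps, each a Python script; the robot and the scene stay as the last script left them, time stands still between calls to the robot, and variables do not carry over. Pictures are saved under pics/ and viewed, at most 14 in all, crops included, and the job is handed in when it is done.

```bash
mkdir -p pics
cat > h.py <<'E'
import numpy as np, cv2
from cell import r, optics
def shot(n,f=None):
    im=optics.get_image(n)
    if f: cv2.imwrite('pics/'+f,im['pixels'][...,::-1]); np.savez('pics/'+f+'.npz',**im)
    return im
def ray(im,u,v):
    K=np.array([[im['fx'],0,im['cx']],[0,im['fy'],im['cy']],[0,0,1]])
    p=cv2.undistortPoints(np.array([[[u,v]]],float),K,np.array(im['D'],float))[0,0]
    T=np.linalg.inv(im['camera_from_world']); d=T[:3,:3]@np.array([p[0],p[1],1]); return T[:3,3],d
def atz(im,u,v,z):
    o,d=ray(im,u,v); return o+d*(z-o[2])/d[2]
def bydepth(im,u,v):
    o,d=ray(im,u,v); return o+d*im['depth'][int(round(v)),int(round(u))]
def allpts(im):
    K=np.array([[im['fx'],0,im['cx']],[0,im['fy'],im['cy']],[0,0,1]])
    h,w=im['depth'].shape; uv=np.stack(np.meshgrid(np.arange(w),np.arange(h)),-1).reshape(-1,1,2).astype(float)
    p=cv2.undistortPoints(uv,K,np.array(im['D'],float))[:,0]
    T=np.linalg.inv(im['camera_from_world']); d=np.c_[p,np.ones(len(p))]*im['depth'].reshape(-1,1)
    P=(d@T[:3,:3].T+T[:3,3]).reshape(h,w,3); P[im['depth']==0]=np.nan; return P
E
python3 - <<'E'
from h import *
for n in('top','side'):
    im=shot(n,n+'0.png'); T=np.linalg.inv(im['camera_from_world']); print(n,T.round(3).tolist(),im['fx'],im['D'],(im['depth']>0).mean())
print(r.current_t(),r.finger_overhang,r.current_ee_rot(),r.current_opening())
E
```

```text
top [[0.028, -0.986, 0.163, 0.294], [-1.0, -0.029, -0.004, 0.036], [0.009, -0.163, -0.987, 1.537], [0.0, 0.0, 0.0, 1.0]] 481.4240224026935 [0.00540492 0.         0.         0.         0.        ] 0.9959920247395834
side [[-0.718, -0.34, 0.608, -0.325], [-0.696, 0.363, -0.619, 0.918], [-0.01, -0.867, -0.498, 0.775], [0.0, 0.0, 0.0, 1.0]] 451.69494563344557 [-0.16554433  0.          0.          0.          0.        ] 0.995941162109375
0.1 0.022 [ 9.75034823e-01  2.22051423e-01 -7.20951156e-05 -5.03596978e-04] 1.0011788387321043
```

View pics/top0.png

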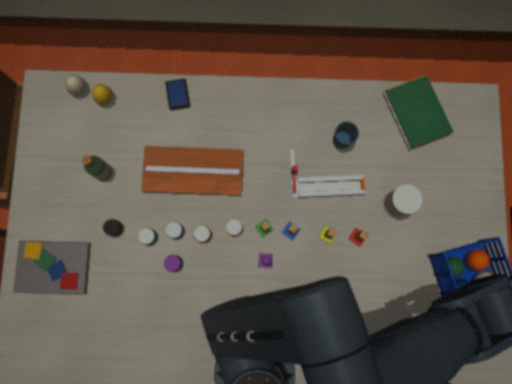

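View pics/side0.png

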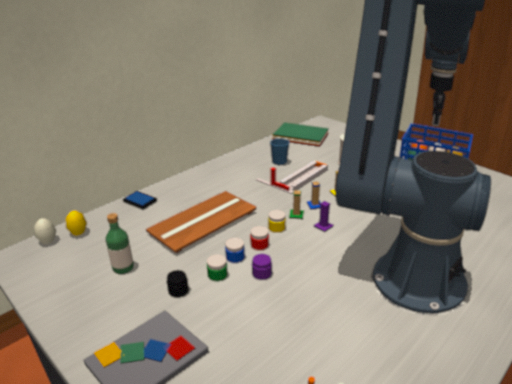

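The top view shows four candidate stamps: green (264,228), blue (291,230), yellow (328,235) and red (358,236). The purple one at (265,260) is the decoy. White-lidded jars are at (147,236), (175,230), (203,233) and (234,228); the black (113,228) and purple (173,263) ones are decoys. I'll confirm this in an enlarged crop and measure.

Run:
```python
from h import *
im=dict(np.load('pics/top0.png.npz')); p=im['pixels'][...,::-1]
cv2.imwrite('pics/c1.png',cv2.resize(p[140:280,240:380],None,fx=4.2,fy=4.2,interpolation=cv2.INTER_CUBIC))
im2=dict(np.load('pics/side0.png.npz')); q=im2['pixels'][...,::-1]
cv2.imwrite('pics/c2.png',cv2.resize(q[150:300,160:360],None,fx=4,fy=4,interpolation=cv2.INTER_CUBIC))
P=allpts(im); Q=allpts(im2)
for n,(u,v) in dict(g=(264,228),b=(291,230),y=(328,235),r=(358,236),jg=(147,236),jb=(175,230),jr=(203,233),jy=(234,228),tab=(294,170),shelf=(190,160),stripe=(190,170),lip=(330,180)).items():
    print(n,bydepth(im,u,v).round(4))
for n,(u,v) in dict(jg=(217,260),jb=(235,243),jr=(260,231),jy=(277,213),stampg=(297,191)).items(): print('side',n,bydepth(im2,u,v).round(4))
```

```text
g [ 0.4316 -0.0175  0.0836]
b [ 0.4278 -0.0992  0.085 ]
y [ 0.4183 -0.2158  0.0574]
r [ 0.4172 -0.3063  0.0653]
jg [0.3997 0.3411 0.0496]
jb [0.4203 0.2553 0.0538]
jr [0.4141 0.1694 0.0472]
jy [0.4322 0.0741 0.0494]
tab [ 0.6199 -0.1087  0.0554]
shelf [0.6495 0.2235 0.0248]
stripe [0.6163 0.2217 0.0263]
lip [ 0.5995 -0.2294  0.0141]
side jg [0.4007 0.3439 0.0497]
side jb [0.4187 0.2634 0.0521]
side jr [0.411  0.1745 0.0504]
side jy [0.4384 0.0738 0.0518]
side stampg [ 0.4408 -0.0196  0.0875]
```

View pics/c1.png

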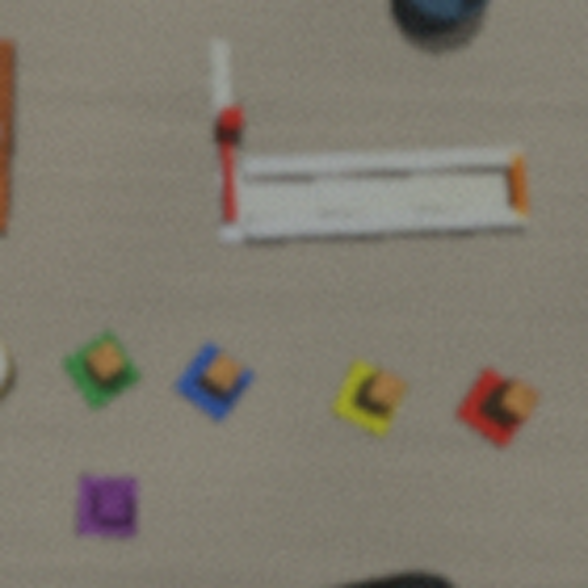

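View pics/c2.png

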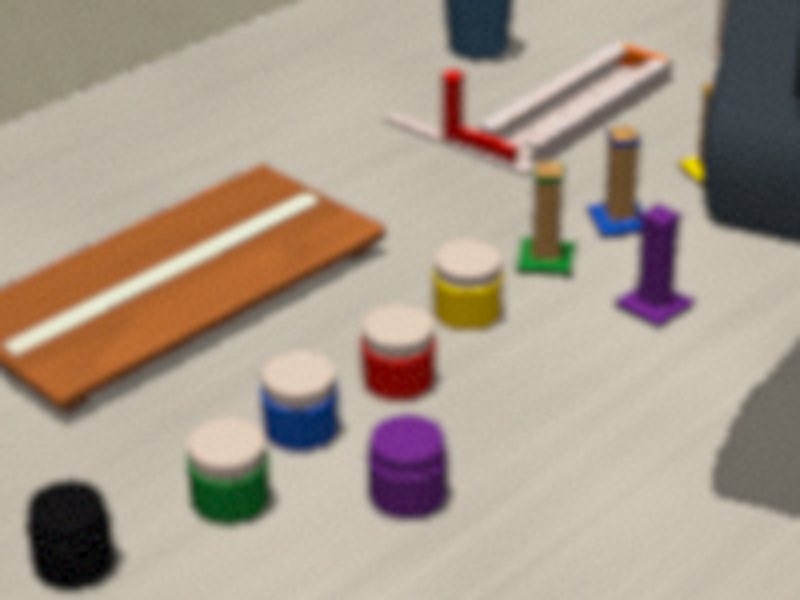

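The crops confirm the targets: four stamps with green, blue, yellow and red bases rotated about 40-60° (purple excluded), and jars green, blue, red and yellow with white lids. The red tab top is at about (294,168). Next I'll fit the geometry.

```bash
cat >> h.py <<'E'
S=6
def fit(im,box,cond,z,dbg=None):
    """minAreaRect in world xy at height z of pixels (upsampled) satisfying cond(hsv,bgr); returns centre,size,angle"""
    x0,y0,x1,y1=box; b=cv2.resize(np.ascontiguousarray(im['pixels'][y0:y1,x0:x1,::-1]),None,fx=S,fy=S,interpolation=cv2.INTER_CUBIC)
    m=cond(cv2.cvtColor(b,cv2.COLOR_BGR2HSV).astype(int),b.astype(int)).astype(np.uint8)
    n,l,st,c=cv2.connectedComponentsWithStats(m); k=1+st[1:,4].argmax(); 
    if dbg: cv2.imwrite('pics/'+dbg,(l==k)*np.uint8(255))
    cs,_=cv2.findContours((l==k).astype(np.uint8),cv2.RETR_EXTERNAL,cv2.CHAIN_APPROX_NONE)
    c=max(cs,key=len)[:,0]
    w=np.array([atz(im,(u+.5)/S-.5+x0,(v+.5)/S-.5+y0,z)[:2] for u,v in c])
    rc=cv2.minAreaRect((w*1000).astype(np.float32)); return np.array(rc[0])/1000,np.array(rc[1]),rc[2]
HUE=dict(g=(45,90),b=(100,130),y=(22,38),r=(-1,8))
def col(k): 
    a,b=HUE[k]; return lambda h,_:(h[...,0]>a)&(h[...,0]<b)&(h[...,1]>150) if k!='r' else ((h[...,0]<8)|(h[...,0]>172))&(h[...,1]>150)
def lids(im,box):
    """white jar lids: list of (xy at z=.05, px)"""
    x0,y0,x1,y1=box; b=cv2.resize(np.ascontiguousarray(im['pixels'][y0:y1,x0:x1,::-1]),None,fx=S,fy=S,interpolation=cv2.INTER_CUBIC)
    h=cv2.cvtColor(b,cv2.COLOR_BGR2HSV); m=((h[...,1]<60)&(h[...,2]>LT)).astype(np.uint8)
    n,l,st,c=cv2.connectedComponentsWithStats(m); o=[]
    for i in range(1,n):
        if 3500>st[i,4]/1>20*S*S: 
            u,v=(c[i]+.5)/S-.5+[x0,y0]; o.append((atz(im,u,v,.05)[:2].round(4),(round(u,1),round(v,1)),st[i,2]/S,st[i,3]/S))
    return o
LT=170
E
python3 - <<'E'
from h import *
im=dict(np.load('pics/top0.png.npz'))
p=im['pixels']; print('white lip',p[178,330],p[194,330],'bench',p[210,330],'lid',p[233,203],'floor',p[187,330])
for k,b in dict(g=(250,215,278,243),b=(278,217,305,245),y=(315,222,342,248),r=(345,224,372,250)).items():
    print(k,fit(im,b,col(k),.008))
print('track',fit(im,(296,170,368,202),lambda h,b:(b.min(-1)>165),.023,'mt.png'))
print('stop',fit(im,(355,170,372,200),lambda h,b:(h[...,0]>5)&(h[...,0]<22)&(h[...,1]>140),.023))
print('red gate',fit(im,(286,160,300,200),col('r'),.07))
print('shelf stripe',fit(im,(140,160,246,182),lambda h,b:(b.min(-1)>150),.024))
for z in lids(im,(135,215,250,250)): print(z)
P=allpts(im)[160:180,286:300]; k=P[...,2]>.045; print('tab',P[k].round(3).tolist())
E
```

```text
white lip [152 156 151] [137 140 139] bench [125 122 109] lid [155 159 155] floor [153 156 149]Traceback (most recent call last):
  File "<stdin>", line 5, in <module>
  File "h.py", line 26, in fit
    n,l,st,c=cv2.connectedComponentsWithStats(m); k=1+st[1:,4].argmax();
                                                      ~~~~~~~~~~~~~~~^^
ValueError: attempt to get argmax of an empty sequence
```

```bash
sed -i 's/>150)/>110)/g; s/h\[...,1\]<60)&(h\[...,2\]>LT/h[...,1]<20)\&(h[...,2]>LT/; s/^LT=.*/LT=138/' h.py
python3 - <<'E'
from h import *
im=dict(np.load('pics/top0.png.npz')); hs=cv2.cvtColor(im['pixels'],cv2.COLOR_RGB2HSV)
print([hs[v,u].tolist() for u,v in[(260,230),(287,229),(324,237),(354,239),(294,184),(363,184),(190,170)]])
for k,b in dict(g=(250,215,278,243),b=(278,217,305,245),y=(315,222,342,248),r=(345,224,372,250)).items():
    try: print(k,fit(im,b,col(k),.008))
    except Exception as e: print(k,e)
print('track',fit(im,(297,170,366,202),lambda h,b:(b.min(-1)>130),.023,'mt.png'))
print('stop',fit(im,(355,170,372,200),lambda h,b:(h[...,0]>5)&(h[...,0]<22)&(h[...,1]>100),.023))
print('red gate',fit(im,(286,160,300,200),col('r'),.02))
print('shelf stripe',fit(im,(140,160,246,182),lambda h,b:(b.min(-1)>110),.024))
for z in lids(im,(135,215,250,250)): print(z)
P=allpts(im)[160:180,286:300]; k=P[...,2]>.05; print('tab',P[k].round(3).tolist())
E
```

```text
[[60, 122, 111], [112, 123, 104], [30, 181, 134], [2, 195, 135], [2, 157, 143], [13, 190, 146], [111, 11, 162]]
g (array([ 0.43962369, -0.01901793]), array([37.52709198, 37.94090652]), 36.09800720214844)
b (array([ 0.43354382, -0.10452001]), array([40.53814697, 40.30675125]), 55.235843658447266)
y (array([ 0.42449603, -0.22255449]), array([44.45158768, 45.75846481]), 66.35726928710938)
r (array([ 0.42004324, -0.3180285 ]), array([45.00265884, 45.08267975]), 56.55331039428711)
track (array([ 0.58161823, -0.22490225]), array([ 63.95143509, 213.4402771 ]), 4.867759704589844)
stop (array([ 0.58882001, -0.33330634]), array([44.23805618, 14.16435146]), 5.997282028198242)
red gate (array([ 0.60073706, -0.11123593]), array([18.04845047, 87.69398499]), 85.81261444091797)
shelf stripe (array([0.61825592, 0.21533752]), array([299.66915894,  17.18860817]), 89.53913879394531)
tab [[0.632, -0.104, 0.071], [0.633, -0.107, 0.069], [0.634, -0.111, 0.067], [0.634, -0.114, 0.065], [0.633, -0.116, 0.07], [0.633, -0.102, 0.054], [0.63, -0.104, 0.066], [0.63, -0.107, 0.068], [0.63, -0.11, 0.068], [0.63, -0.113, 0.07], [0.63, -0.116, 0.071], [0.629, -0.102, 0.058], [0.626, -0.104, 0.071], [0.627, -0.107, 0.068], [0.627, -0.111, 0.067], [0.628, -0.114, 0.064], [0.626, -0.116, 0.075], [0.626, -0.102, 0.055], [0.623, -0.104, 0.071], [0.623, -0.107, 0.071], [0.622, -0.11, 0.075], [0.623, -0.114, 0.069], [0.623, -0.117, 0.07], [0.62, -0.104, 0.071], [0.619, -0.107, 0.075], [0.619, -0.11, 0.073], [0.619, -0.113, 0.074], [0.621, -0.117, 0.068], [0.619, -0.105, 0.058], [0.62, -0.109, 0.055], [0.618, -0.111, 0.063], [0.62, -0.115, 0.055], [0.62, -0.118, 0.057]]
```

View pics/mt.png

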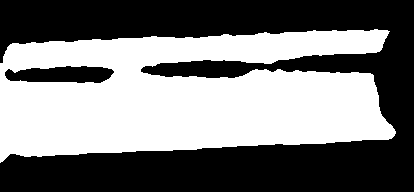

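The mask shows a clean lip outline, with upper edge rows 47 to 30 and lower edge rows 157 to 138. I'll fit those edges as lines and fix the lid finder.

```bash
sed -i 's|if 3500>st\[i,4\]/1>20\*S\*S|if 400*S*S>st[i,4]>60*S*S|; s/^LT=.*/LT=135/; s/h\[...,1\]<20)/h[...,1]<25)/' h.py
python3 - <<'E'
from h import *
im=dict(np.load('pics/top0.png.npz'))
m=cv2.imread('pics/mt.png',0)
def edge(top):
    pts=[]
    for u in range(50,350,4):
        rows=np.flatnonzero(m[:,u]); v=rows[0]-.5 if top else rows[-1]+.5
        pts.append(atz(im,(u+.5)/S-.5+297,(v+.5)/S-.5+170,.023)[:2])
    pts=np.array(pts); c=np.polyfit(pts[:,1],pts[:,0],1); return c,np.std(pts[:,0]-np.polyval(c,pts[:,1]))
a,b=edge(1),edge(0); print(a,b, 'width',np.polyval(a[0],-.22)-np.polyval(b[0],-.22))
c=(a[0]+b[0])/2; print('centre line x at y=-.1,-.22,-.33',np.polyval(c,[-.1,-.22,-.33]), 'deg',np.degrees(np.arctan(c[0])))
for z in lids(im,(135,215,250,250)): print(z)
# side view red gate
s=dict(np.load('pics/side0.png.npz'))
q=s['pixels'][155:200,250:335,::-1]; cv2.imwrite('pics/c3.png',cv2.resize(q,None,fx=9,fy=9,interpolation=cv2.INTER_CUBIC))
E
```

```text
(array([-0.06793952,  0.59703846]), np.float64(0.0004311684106841996)) (array([-0.0767596 ,  0.53382033]), np.float64(0.00027599265817355035)) width 0.061277714772656644
centre line x at y=-.1,-.22,-.33 [0.57266435 0.5813463  0.58930475] deg -4.138114010961533
(array([0.4372, 0.0765]), (np.float64(233.3), np.float64(226.3)), np.float64(14.333333333333334), np.float64(15.0))
(array([0.4232, 0.2633]), (np.float64(172.7), np.float64(229.1)), np.float64(15.333333333333334), np.float64(15.333333333333334))
(array([0.4144, 0.1754]), (np.float64(201.0), np.float64(232.8)), np.float64(15.666666666666666), np.float64(15.333333333333334))
(array([0.4013, 0.3462]), (np.float64(145.3), np.float64(235.4)), np.float64(15.0), np.float64(15.0))
```

View pics/c3.png

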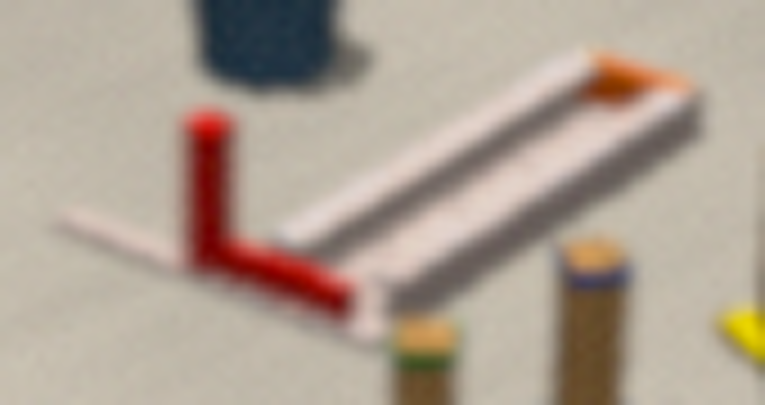

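```bash
cat >> h.py <<'E'
from scipy.spatial.transform import Rotation as R
td=np.array([0.0722,-1.,0]); td/=np.linalg.norm(td); ny=np.array([-td[1],td[0],0])   # track x, y
A_T=np.arctan2(ny[1],ny[0])
mouth=np.array([0.5661-0.0722*-0.121+0*1,-0.121,0]); mouth[0]=np.polyval([-0.0723495,0.5654294],-0.121)
def quat(a):
    y=np.array([np.cos(a),np.sin(a),0]); z=np.array([0,0,-1.]); return R.from_matrix(np.c_[np.cross(y,z),y,z]).as_quat()
def go(p,a):
    """joint move, choosing between the two equal grasps"""
    best=None
    for k in(0,np.pi):
        q=r.inverse_kinematics(list(p),quat(a+k).tolist())
        if q is not None:
            d=np.abs(np.array(q)-r.current_q()).max()+ (3 if abs(q[5])>2.6 else 0)
            if best is None or d<best[0]: best=(d,quat(a+k))
    r.move_to(list(p),best[1].tolist())
def lin(p,v=.2): r.move_linear(list(map(float,p)),vel=v)
def F(): return np.array(r.current_contact_force())
def creep(d,f0,lim,n,step=.001):
    """step along d until resisting force exceeds lim"""
    d=np.asarray(d)
    for i in range(n):
        lin(np.array(r.current_tool_pos())+0 if False else creep.p+d*step,.02); creep.p=creep.p+d*step
        if -(F()-f0)@d>lim: return i
    return -1
E
python3 - <<'E'
from h import *
print(mouth,td,ny,np.degrees(A_T))
g=np.array([.626,-.110,.058])
go(g+[0,0,.1],A_T); r.set_gripper(.6,30); lin(g,.2); print(r.current_t())
r.set_gripper(0,30); print('open',r.current_opening(),F().round(2))
f0=F(); creep.p=np.array(r.current_tool_pos()); s=creep.p.copy()
lin(s+ny*.056,.1); print(F().round(2)); creep.p=s+ny*.056
print('creep',creep(ny,f0,6,8),creep.p-s,F().round(2))
r.set_gripper(.6); lin(creep.p+[0,0,.12],.3); print(r.current_t(),s)
shot('top','t1.png'); shot('side','s1.png')
im=shot('top'); print('gate',fit(im,(280,140,300,200),col('r'),.02)); P=allpts(im)[130:175,280:305]; k=P[...,2]>.06; print(P[k].mean(0) if k.any() else 0)
p=im['pixels'][130:230,230:380,::-1]; q=dict(np.load('pics/s1.png.npz'))['pixels'][140:240,210:360,::-1]
cv2.imwrite('pics/c4.png',cv2.resize(np.vstack([p,q]),None,fx=3,fy=3,interpolation=cv2.INTER_CUBIC))
E
```

```text
[ 0.57418369 -0.121       0.        ] [ 0.07201255 -0.99740373  0.        ] [0.99740373 0.07201255 0.        ] 4.129589598528412
3.1833
open 0.18302719656465166 [-0.69  0.56  6.13]
[-25.58  -1.81  13.16]
creep 0 [0.05685201 0.00410472 0.        ] [-30.75  -1.34  16.29]
5.5417 [ 0.62663374 -0.11014677  0.05928775]Traceback (most recent call last):
  File "<stdin>", line 11, in <module>
  File "h.py", line 26, in fit
    n,l,st,c=cv2.connectedComponentsWithStats(m); k=1+st[1:,4].argmax();
                                                      ~~~~~~~~~~~~~~~^^
ValueError: attempt to get argmax of an empty sequence
```

Run:
```python
from h import *
p=dict(np.load('pics/t1.png.npz'))['pixels'][130:230,230:380,::-1]; q=dict(np.load('pics/s1.png.npz'))['pixels'][140:240,210:360,::-1]
cv2.imwrite('pics/c4.png',cv2.resize(np.vstack([p,q]),None,fx=3,fy=3,interpolation=cv2.INTER_CUBIC))
print(r.current_tool_pos(),F())
```

```text
[ 0.68282858 -0.10589061  0.17767533] [-0.2524932  -0.07794306  0.12962973]
```

View pics/c4.png

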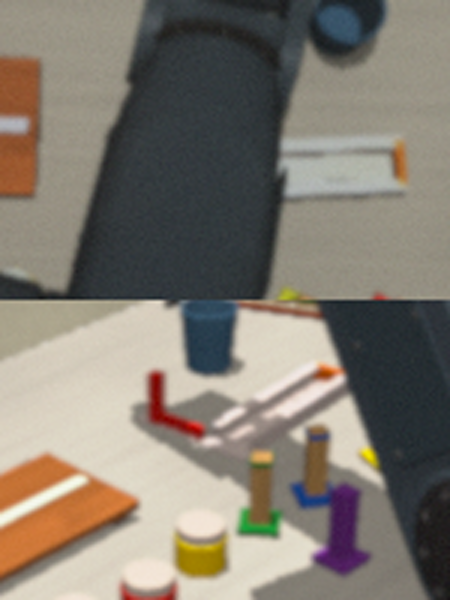

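The picture confirms the gate is fully aside with the mouth free: in the side half the bar ends at (200,432), left of the mouth. I'll insert the first stamp (red).

```bash
cat >> h.py <<'E'
def pick(p,a,z,op,sq):
    p=np.array([p[0],p[1],z]); go(p+[0,0,.11],a); r.set_gripper(op,sq); lin(p,.25); r.set_gripper(0,sq); 
    o=r.current_opening(); lin(p+[0,0,.11],.25); print('grip',round(o,3),round(r.current_opening(),3),'t',round(r.current_t(),1))
def insert(p,deg,x,off=0.):
    pick(p,np.radians(deg),.053,.62,30)
    q=mouth-td*.048+ny*off; q[2]=.0595
    go(q+[0,0,.10],A_T); lin(q,.2); f0=F(); print('front',np.array(r.current_tool_pos())-q)
    q2=q+td*(.048+.012); lin(q2,.06); print('in12',(F()-f0).round(1), 'open',round(r.current_opening(),3))
    q3=q+td*(.048+x-.006); lin(q3,.08); print('F',(F()-f0).round(1),'lat',((F()-f0)@ny).round(2))
    creep.p=q3; n=creep(td,f0,7,14); print('creep',n,(F()-f0).round(1),'lat',((F()-f0)@ny).round(2),'x',(creep.p-mouth)@td)
    r.set_gripper(.55); lin(creep.p+[0,0,.12],.3); print('t',r.current_t())
E
python3 - <<'E'
from h import *
insert([.4200,-.3180],56.55-90,.183)
go([.45,-.1,.3],A_T)
shot('side','s2.png'); im=shot('top','t2.png')
p=im['pixels'][130:230,230:380,::-1]; q=dict(np.load('pics/s2.png.npz'))['pixels'][140:240,210:360,::-1]
cv2.imwrite('pics/c5.png',cv2.resize(np.vstack([p,q]),None,fx=3,fy=3,interpolation=cv2.INTER_CUBIC))
E
```

```text
grip 0.25 0.256 t 8.7
front [ 0.00043431 -0.00070535  0.0008239 ]
in12 [0.1 0.  0.2] open 0.249
F [-0.3  0.8 -0.6] lat -0.29
creep 12 [-1.  8.  3.] lat -0.43 x 0.18999999999999995
t 18.0333
```

View pics/c5.png

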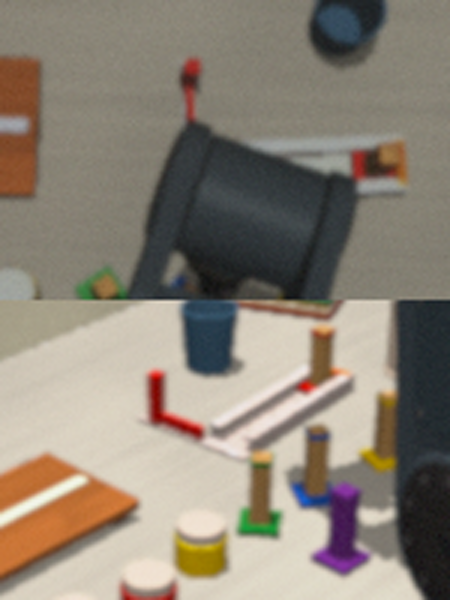

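The red stamp is seated at the orange stop (top half, 385,160). I'll insert yellow, blue and green next.

```bash
sed -i 's/f0,7,14)/f0,7,18)/' h.py
python3 - <<'E'
from h import *
insert([.4245,-.2226],66.36-90,.141)
insert([.4335,-.1045],55.2-90,.097)
insert([.4396,-.0190],37.,.053)
go([.40,.05,.3],A_T)
shot('side','s3.png'); im=shot('top','t3.png')
p=im['pixels'][130:230,230:380,::-1]; q=dict(np.load('pics/s3.png.npz'))['pixels'][140:240,210:360,::-1]
cv2.imwrite('pics/c6.png',cv2.resize(np.vstack([p,q]),None,fx=3,fy=3,interpolation=cv2.INTER_CUBIC))
E
```

```text
grip 0.252 0.247 t 21.8
front [ 0.00027738 -0.00078421  0.00090181]
in12 [ 0.3 -0.7  1.4] open 0.252
F [0.2 0.3 0.3] lat 0.26
creep 10 [-1.3  7.7  3.5] lat -0.77 x 0.146
t 29.7833
grip 0.249 0.257 t 32.5
front [ 0.00016259 -0.00032954  0.00083716]
in12 [ 0.8 -0.1  0. ] open 0.255
F [ 0.4 -0.5 -1. ] lat 0.32
creep 10 [1.  7.4 2.4] lat 1.54 x 0.10199999999999998
t 39.6917
grip 0.252 0.251 t 42.5
front [0.00021907 0.0001403  0.00088893]
in12 [ 0.3 -0.1 -0.4] open 0.253
F [-0.6  0.4  0.2] lat -0.55
creep 8 [-1.4  7.5  3. ] lat -0.84 x 0.05599999999999996
t 48.65
```

View pics/c6.png

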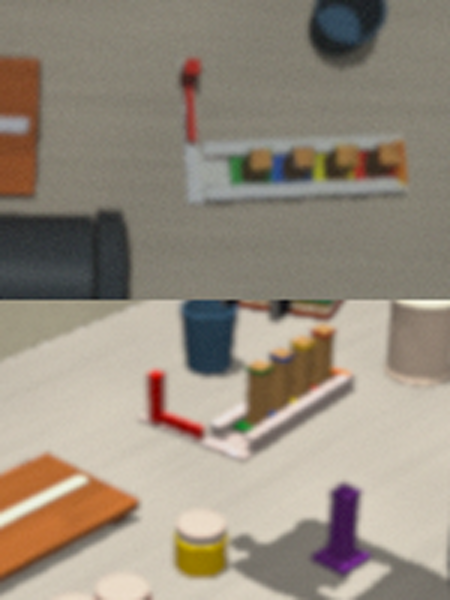

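All four stamps are in a row against the stop. I'll give the chain one last push and then shut the gate.

Run:
```python
from h import *
q=mouth+td*.012; q[2]=.055
go(q+[0,0,.12],A_T); r.set_gripper(0,30); lin(q,.2); f0=F(); creep.p=q
print('push',creep(td,f0,14,26),(creep.p-mouth)@td,(F()-f0).round(1))
lin(creep.p-td*.01,.1); lin(creep.p-td*.01+[0,0,.12],.3)
s=np.array([.62663,-.11015,.059]); g=s+ny*.056
go(g+[0,0,.1],A_T); r.set_gripper(.6,30); lin(g,.2); f0=F(); r.set_gripper(0,30); print('open',r.current_opening())
lin(s+ny*.006,.1); print((F()-f0)@ny); creep.p=s+ny*.006; f0=f0*0
print('creep',creep(-ny,f0,14,20),(creep.p-s)@ny,F().round(1), 'open',r.current_opening(),np.array(r.current_tool_pos())-s)
r.set_gripper(.6); lin(creep.p+[0,0,.12],.3)
go([.40,.05,.35],A_T); print(r.current_t())
shot('side','s4.png'); im=shot('top','t4.png')
p=im['pixels'][130:230,230:380,::-1]; q=dict(np.load('pics/s4.png.npz'))['pixels'][140:240,210:360,::-1]
cv2.imwrite('pics/c7.png',cv2.resize(np.vstack([p,q]),None,fx=3,fy=3,interpolation=cv2.INTER_CUBIC))
for z in lids(im,(135,210,250,260)): print(z)
```

```text
push 24 0.03699999999999991 [-1.6 14.7 11.5]
open 0.1831696991328847
-1.3445894559141365
creep 18 -0.01299999999999994 [17.5  2.7 -3.4] open 0.1841237155156299 [-0.00893822 -0.00102893  0.00221791]
69.0667
(array([0.4234, 0.2636]), (np.float64(172.5), np.float64(229.1)), np.float64(15.5), np.float64(15.5))
(array([0.4142, 0.2089]), (np.float64(190.1), np.float64(232.5)), np.float64(14.666666666666666), np.float64(15.5))
(array([0.4015, 0.3464]), (np.float64(145.3), np.float64(235.4)), np.float64(15.166666666666666), np.float64(15.666666666666666))
```

View pics/c7.png

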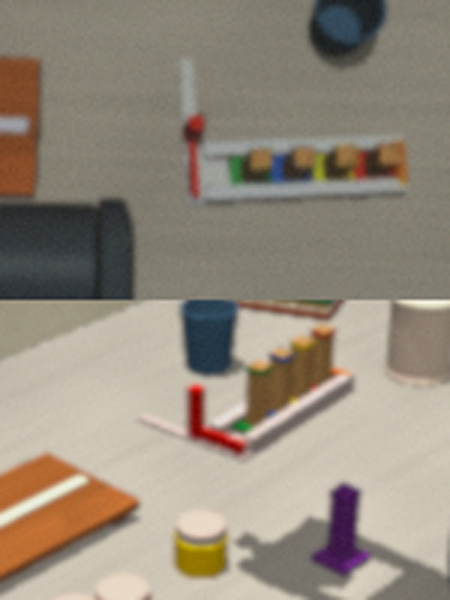

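The gate now crosses the mouth completely, with the bar end level with the outer wall at (195,195), and the stamps are home. A knocked red jar now sits at y=0.209. I'll place the jars next, looking again before each pick.

```bash
cat > jars.py <<'E'
from h import *
import sys
c=np.array([.6183,.2153]); u=np.array([.008,1.])
exp=dict(g=[.4013,.3462],b=[.4232,.2633],r=[.4142,.2089],y=[.4372,.0765]); slot=dict(g=.0915,b=.0305,r=-.0305,y=-.0915)
for k in sys.argv[1]:
    L=[z[0] for z in lids(shot('top'),(120,205,262,275))]
    p=min(L,key=lambda l:np.linalg.norm(l-exp[k])) if L else np.array([9,9])
    print(k,p,'of',[l.tolist() for l in L])
    if np.linalg.norm(p-exp[k])>.02: print('lost/hidden'); break
    pick(p,0,.030,.9,60)
    t=np.array([*(c+u*slot[k]),.055]); go(t+[0,0,.10],0); print('o',r.current_opening()); lin(t+[0,0,.004],.2); lin(t,.04)
    print('o',round(r.current_opening(),3),F().round(1)); r.set_gripper(.85); lin(t+[0,0,.11],.3)
E
python3 jars.py g
python3 - <<'E'
from h import *
print(r.current_t()); im=shot('top','t5.png'); s=shot('side','s5.png')
print([z[:2] for z in lids(im,(100,130,262,275))])
p=im['pixels'][130:270,100:280,::-1]; q=s['pixels'][150:300,130:310,::-1]
cv2.imwrite('pics/c8.png',cv2.resize(np.vstack([p,q]),None,fx=2,fy=2,interpolation=cv2.INTER_CUBIC))
E
```

```text
g [0.4012 0.3464] of [[0.4233, 0.2638], [0.4142, 0.209], [0.4012, 0.3464]]
grip 0.609 0.617 t 72.5
o 0.6106669248977964
o 0.611 [ 0.2  0.  -1.4]
75.1167
[(array([0.612 , 0.1337]), (np.float64(217.0), np.float64(170.5))), (array([0.4371, 0.0765]), (np.float64(233.3), np.float64(226.4)))]
```

View pics/c8.png

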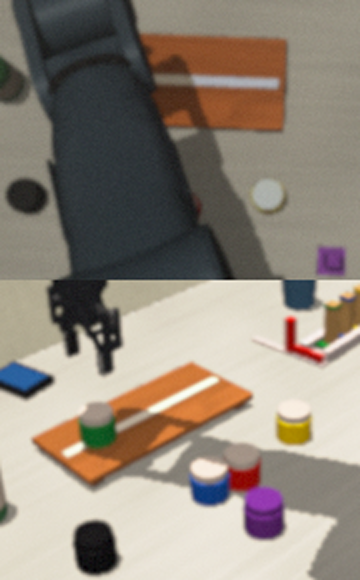

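The green jar stands on the stripe (side half, 98,425). The arm hides the others from above, so I'll retreat to the right before each look.

```bash
sed -i "s/^    L=/    go([.40,-.12,.33],0)\n    L=/" jars.py; python3 jars.py bry
python3 - <<'E'
from h import *
go([.40,-.15,.33],0); print(r.current_t()); im=shot('top','t6.png'); s=shot('side','s6.png')
print([z[:2] for z in lids(im,(120,130,262,275))])
p=im['pixels'][130:270,100:380,::-1]; q=s['pixels'][130:280,80:360,::-1]
cv2.imwrite('pics/c9.png',cv2.resize(np.vstack([p,q]),None,fx=2,fy=2,interpolation=cv2.INTER_CUBIC))
E
```

```text
b [0.4235 0.2638] of [[0.4372, 0.0766], [0.4235, 0.2638], [0.4141, 0.209]]
grip 0.613 0.613 t 80.5
o 0.6123313917968857
o 0.613 [-0.6 -0.1 -0.5]
r [0.4138 0.2078] of [[0.4373, 0.0765], [0.4138, 0.2078]]
grip 0.619 0.613 t 87.9
o 0.6129422145770748
o 0.614 [1.1 0.9 2.5]
y [0.4372 0.0765] of [[0.4372, 0.0765]]
grip 0.618 0.613 t 94.9
o 0.6128775329499564
o 0.616 [ 0.9 -0.   1.2]
98.825
[(array([0.6174, 0.3154]), (np.float64(159.5), np.float64(167.2))), (array([0.6191, 0.2463]), (np.float64(181.4), np.float64(167.3))), (array([0.619 , 0.1858]), (np.float64(200.6), np.float64(167.9))), (array([0.6184, 0.125 ]), (np.float64(219.8), np.float64(168.6)))]
```

View pics/c9.png

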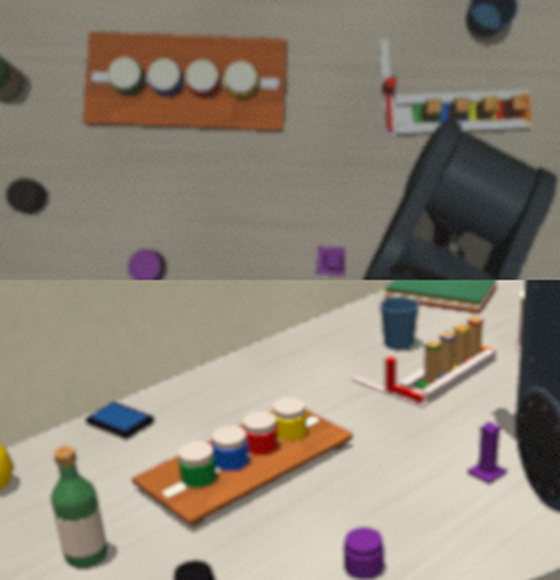

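The row stands on the stripe, but the green–blue centre spacing corrects to about 68 mm, a gap of roughly 14 mm. I'll cross-check with the side view and nudge green closer.

Run:
```python
from h import *
im=dict(np.load('pics/t6.png.npz')); s=dict(np.load('pics/s6.png.npz'))
for n,i,b in(('top',im,(135,145,250,200)),('side',s,(160,185,240,240))):
    x0,y0,x1,y1=b; g=cv2.resize(np.ascontiguousarray(i['pixels'][y0:y1,x0:x1,::-1]),None,fx=S,fy=S,interpolation=cv2.INTER_CUBIC)
    h=cv2.cvtColor(g,cv2.COLOR_BGR2HSV); m=((h[...,1]<(25 if n=='top' else 60))&(h[...,2]>135)).astype(np.uint8)
    k,l,st,c=cv2.connectedComponentsWithStats(m)
    for j in range(1,k):
        if st[j,4]>20*S*S:
            u,v=(c[j]+.5)/S-.5+[x0,y0]; print(n,(u.round(1),v.round(1)),(st[j,2:4]/S).round(1),'z74',atz(i,u,v,.074).round(4)[:2],'z24',atz(i,u,v,.024).round(4)[:2])
# stripe ends by hand check from the first pictures
print('stripe side',fit(dict(np.load('pics/side0.png.npz')),(158,190,250,245),lambda h,b:(h[...,1]<70)&(h[...,2]>130),.024))
P=allpts(s); q=P[185:240,160:240]; k=q[...,2]>.066; print(k.sum(), q[k].mean(0))
P=allpts(im); q=P[145:200,135:250]; k=q[...,2]>.064; print(k.sum(), q[k].mean(0))
```

```text
top (np.float64(159.5), np.float64(167.2)) [23.  12.7] z74 [0.6121 0.3109] z24 [0.623  0.3203]
top (np.float64(181.4), np.float64(167.3)) [14.8 13.2] z74 [0.6139 0.2429] z24 [0.6248 0.25  ]
top (np.float64(200.6), np.float64(167.9)) [13.5 12.7] z74 [0.6138 0.1834] z24 [0.6247 0.1884]
top (np.float64(219.8), np.float64(168.6)) [13.7 13.2] z74 [0.6132 0.1236] z24 [0.6241 0.1266]
top (np.float64(234.4), np.float64(171.2)) [8.3 4.5] z74 [0.6064 0.0781] z24 [0.6171 0.0795]
side (np.float64(190.6), np.float64(198.3)) [80.  36.5] z74 [0.6643 0.2196] z24 [0.7348 0.1698]
side (np.float64(228.0), np.float64(233.2)) [33.7 18.7] z74 [0.4427 0.2657] z24 [0.4974 0.2192]
side (np.float64(167.2), np.float64(234.2)) [11.2  7.3] z74 [0.559  0.3835] z24 [0.622  0.3454]
stripe side (array([0.69371429, 0.14290984]), array([307.9324646 , 204.02438354]), 55.428733825683594)
585 [0.61267847 0.22273632 0.07322059]
815 [0.61685067 0.21369732 0.07357651]
```

The green blob merged with the stripe end (23 px wide), so the gap may be an artefact. I'll measure each jar from depth.

Run:
```python
from h import *
im=dict(np.load('pics/t6.png.npz')); P=allpts(im)[150:190,135:250]
h=np.where(P[...,2]>.058,1,0).astype(np.uint8); q=P[h>0]
for y in(.3068,.2458,.1848,.1238):
    m=q[(abs(q[:,1]-y)<.027)&(q[:,2]>.062)]; print(len(m),m.mean(0).round(4),m.min(0).round(3),m.max(0).round(3))
cv2.imwrite('pics/c10.png',cv2.resize(im['pixels'][150:190,135:250,::-1],None,fx=6.9,fy=6.9,interpolation=cv2.INTER_CUBIC))
```

```text
207 [0.6173 0.3035 0.0738] [0.594 0.28  0.062] [0.642 0.329 0.086]
210 [0.6161 0.2422 0.0733] [0.593 0.219 0.063] [0.642 0.267 0.085]
210 [0.6167 0.1828 0.0732] [0.593 0.158 0.062] [0.642 0.208 0.083]
210 [0.616  0.123  0.0729] [0.592 0.098 0.062] [0.642 0.149 0.082]
```

View pics/c10.png

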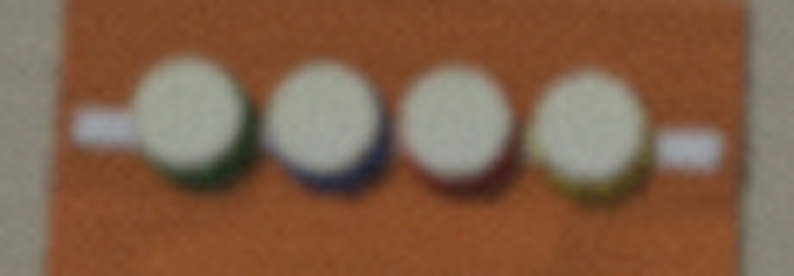

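The four jars stand evenly on the stripe, with lids at (190,112), (325,117), (455,122) and (590,127). Their spacing is about 60 mm, so the gaps are about 6 mm. I'm handing in.

```bash
python3 -c "
from h import *
print(r.current_t(),r.hand_in())"
```

```text
the job is handed in; nothing more can be done
98.925 None
```

The job is handed in after 98.9 s: the four stamps are home in the track with the gate shut, and the four jars stand upright on the white stripe in one row with gaps of about 6 mm, though the hand-in returned no verdict.

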